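# Change the check weight on the dispensing balance

## Robot

A 6-joint arm with a two-finger parallel gripper is mounted at the origin on a cart in front of the work surface, level with it; the furniture and walls round the work are solid. World frame = base frame: x ahead of the robot, y to its left, z up, the work surface at z = 0. Lengths are in m, angles in rad, forces in N, time in s.
With the tool pointing down it reaches from about 0.325 to 0.75 m from the base axis. Payload 7.6 kg.
Tool frame: the origin (TCP) lies midway between the tips of the shut fingers; the grasp point (between the pads) lies 19 mm behind it; z points along the fingers, x is the direction in which the jaws open and shut, and the axes are right-handed (so a half turn about z gives the same grasp; the last joint's range is limited). The gripper opens to 85 mm and grips with 20 to 120 N. Pads are 22 mm wide; open, the fingers measure 114 mm over their backs; the gripper's body (76 mm by 85 mm) begins 54 mm behind the grasp point. The pads swing forward as they close: fully open they stand 13 mm farther back than shut.
Start: joints at [-1.181, 0.052, 1.401, -0, 1.689, -0.07], TCP at [0.233, -0.47, 0.231] pointing down, gripper open.
Joint ranges: [-2.9, 2.9], [-0.91, 2.17], [0.12, 2.37], [-1.06, 4.2], [0.26, 2.73], [-2.93, 2.93]. Speed limits (rad/s): [2.57, 2.57, 3.01, 3.14, 3.14, 3.14].

## Interface

Orientations are given as a unit quaternion [x, y, z, w].
In Python, from station import manip gives the robot as it stands.
- The arm moves only by the shell command python3 -m creep 'ROWS' [FORCE]. ROWS is JSON, a list that holds one entry, the list of rows, each a list of 5 numbers: the shift along the tool's x, y, z in m, then the turn about the tool's z in degrees, then the finger opening in m, from 0 to 0.0854. A call has 1 to 8 rows; each row shifts and turns the pose as measured when the row begins, along the tool's axes as they then stand; what a row does not reach is not made up. A row lasts 1/10 s, in which the tool goes at most 50 mm and 8.59 degrees, less where a joint would pass 70% of its speed; a pose out of reach is approached as far as the arm can. A call with a gripper value outside its range is refused whole. The fingers move at their own pace and stop on an object; FORCE is the grip in N (left out, the last holds). Time passes only in rows, so rows that do not move let the fingers close. It gives the time, the measured TCP pose, the force and the opening at its end, in the units of the state.
- manip.read_state(): the state, without advancing time (a new reading comes with each control period).
- manip.read_camera(name): name is "side" or "top"; returns the picture (400x640x3 uint8, red, green, blue); there is no depth.
- manip.camera_params(name): a dict with "mtx" (3x3 intrinsics, pixels), "view" (4x4, takes a point from world to camera coordinates). Camera axes: x right, y down, z forward; pixel columns grow to the right and rows downward; lengths in m; the calibration is good to about 2 mm. A picture is of the moment at which its call begins. camera_params takes no time and is no camera call.
- manip.finish_job(): hands the job in, once; it reports no verdict.
Trained networks look in the newest picture that a camera, given by its name, has taken for a name from the list of things; names that differ only in an ending like _2 or _b are one class to them, and where a whole thing is asked for, a point or a joint stands for the part that bears it (a point fixed in the world has none). Each returns a list of dicts, best first, with "p" (0 to 1); they miss things now and then, are a little off and sometimes report something else, mostly with a low value. They report only what shows in the picture. A call takes as long as a camera call. They do not tell look-alikes from the thing itself.
- manip.masks_of(camera, name): "pixels" (400x640 bool, what is visible of it).
- manip.pinpoint(camera, name): "xyz" ([x, y, z] in m, in the coordinates of the camera as it stood for that picture, good to about 4 mm: a listed point, or the origin of a listed thing).
The state is a dict: "t": time; "joints": joint angles; "qvel": joint speeds; "tau": joint torques, N m; "ee_pos": TCP position; "ee_rot": TCP orientation; "force": force on the tool from outside, world axes, zero at the start; "moment": the same for the moment, N m; "grip_width": finger opening in m.
Only numpy, scipy, OpenCV 4.12 (cv2) and the standard library are available. Lean on these libraries where they do the work, as an engineer would, in place of code of your own. Each camera call takes 0.05 s, during which the arm holds its last target.

## Task

The balance is being checked: first put the medium weight that stands on its pan back in its own well in the weight rack, seated upright on the bottom and let go. Then take the large weight out of the rack, lift it over the bottles and the vial, and hold it ready over the middle of the balance pan, upright and about a centimetre above it, never touching the balance, because the balance must still settle at zero. Finish like that, with the gripper still holding the large weight, motionless; leave the bottles and the vial standing where they are.

Things in the scene. Friction and masses are not known exactly. Their poses are not given: they have to be found in the camera images.
- weight_medium: polished steel calibration weight: upright cylinder 30 mm in diameter and 44 mm tall, with a thin neck and a round knob 15 mm in diameter on top (58 mm tall overall), about 250 g. At the start it stands on the balance pan near the middle. Origin: centre of its underside; z axis up along it
- weight_large: polished steel calibration weight: upright cylinder 40 mm in diameter and 52 mm tall, with a thin neck and a round knob 20 mm in diameter on top (66 mm tall overall), about 500 g. At the start it stands in its own well in the rack, its underside 10 mm below the block's top. Origin: centre of its underside; z axis up along it
- well_medium_hole0 (a point): grey plastic square socket block, 60 x 60 mm, 22 mm high, fixed on the rack board, with a round blind well 34 mm in diameter and 10 mm deep in its top. The well of the medium weight, empty at the start. This point: centre of the well's mouth, level with the block's top (32 mm above the worktop; the well floor is 10 mm lower). Which of the three places in the row it has changes
- well_large_hole0 (a point): grey plastic square socket block, 60 x 60 mm, 22 mm high, fixed on the rack board, with a round blind well 44 mm in diameter and 10 mm deep in its top. The well of the large weight, which stands in it at the start. This point: centre of the well's mouth, level with the block's top (32 mm above the worktop; the well floor is 10 mm lower). Which of the three places in the row it has changes
- well_spare_hole0 (a point): grey plastic square socket block, 60 x 60 mm, 22 mm high, fixed on the rack board, with a round blind well 54 mm in diameter and 10 mm deep in its top. The well of a heavier weight that is away; empty, too wide for the medium weight and not its place. This point: centre of the well's mouth, level with the block's top (32 mm above the worktop; the well floor is 10 mm lower). Which of the three places in the row it has changes
- rack: wooden base board of the weight rack, fixed, 74 x 206 mm, 10 mm thick, with 20 mm high end cheeks; carries the three socket blocks in a row along its y axis at 64 mm spacing (if they are neighbours there are 29 mm clear between the large and the medium weight). Origin: centre of its underside; x axis across the row, away from the robot at yaw 0
- balance: low white electronic balance, fixed, about 220 x 160 mm and 40 mm high, with a blank black display and three small buttons on its front. Origin: middle of its underside; x axis from its front to its back
- pan_center (a point): centre of the top face of the balance's round flat aluminium pan, 104 mm in diameter; the face is 60 mm above the worktop and does not give. z axis up
- bottle_front: white stock bottle with a screw cap, 54 mm in diameter, 85 mm tall, nearest the robot of the three containers that stand in a row between the rack and the balance; loose. Origin: centre of its underside
- vial: orange pharmacy vial with a white cap, 44 mm in diameter, 66 mm tall, the middle one of the three containers; loose. Origin: centre of its underside
- bottle_back: white stock bottle with a screw cap, 49 mm in diameter, 85 mm tall, farthest from the robot of the three containers; loose. Origin: centre of its underside
- monitor: black computer monitor that stands behind the work, fixed; keep the arm clear of it. Its screen is a flat panel 540 mm wide and 32 mm thick, from 120 to 465 mm above the worktop, its face 68 mm in front of (towards -x of) the origin. Origin: middle of the foot's underside; x axis from the screen's face to its back, y axis along the screen's width, so its left end comes nearest the robot
- ball_scanner: black ball-shaped barcode scanner on a round foot, about 90 mm wide and 110 mm tall, fixed, between the rack and the monitor. Origin: middle of its underside
There are look-alikes about, which are no part of the job. Leave any black or green look-alike of the vial alone.

How it is judged:
On the way, in this order (a step that is already met when the one before it is completed fails the run):
1. the medium weight sits in its own well, let go, while the large weight still stands in its well (horizontal distance between weight_medium and well_medium_hole0 below 0.004 m and z of weight_medium in the frame of well_medium_hole0 between -0.014 and -0.007 m and angle between weight_medium's own z axis and vertical below 0.1 rad and contact force between the fingers and weight_medium below 0.1 N and linear speed of weight_medium below 0.02 m/s and distance of weight_large from where it was at the start of the episode below 0.015 m), for 0.2 s.
2. the large weight is lifted higher than the tops of the bottles (height (world z) of weight_large above 0.088 m and contact force between the fingers and weight_large above 1 N), for 0.1 s.
At the end, for the whole second after the job is handed in: Large weight held still, upright (0.12 rad), 3 to 22 mm above the pan, centred within 10 mm, touching only the fingers; medium weight seated in its own well (4 mm), upright, let go; bottles and vial upright, within 20 mm of their starts (horizontal distance between weight_medium and well_medium_hole0 below 0.004 m and z of weight_medium in the frame of well_medium_hole0 between -0.014 and -0.007 m and angle between weight_medium's own z axis and vertical below 0.1 rad and contact force between the fingers and weight_medium below 0.1 N and linear speed of each of weight_medium, weight_large below 0.02 m/s and horizontal distance between weight_large and pan_center below 0.01 m and z of weight_large in the frame of pan_center between 0.003 and 0.022 m and angle between weight_large's own z axis and vertical below 0.12 rad and contact force between the fingers and weight_large above 1 N and contact force between weight_large and balance below 0.05 N and contact force between weight_large and weight_medium below 0.05 N and contact force between weight_large and bottle_front below 0.05 N and contact force between weight_large and vial below 0.05 N and contact force between weight_large and bottle_back below 0.05 N and distance of each of bottle_front, vial, bottle_back from where it was at the start of the episode below 0.02 m and angle between each of bottle_front, vial, bottle_back's own z axis and vertical below 0.15 rad); the arm keeps its last pose, push and grip.
It fails at once if the large weight touches the balance (contact force between weight_large and balance above 0.3 N).
It fails at once if the front bottle is knocked over or pushed away (distance of bottle_front from where it was at the start of the episode above 0.03 m or angle between bottle_front's own z axis and vertical above 0.4 rad).
It fails at once if the vial is knocked over or pushed away (distance of vial from where it was at the start of the episode above 0.03 m or angle between vial's own z axis and vertical above 0.4 rad).
It fails at once if the back bottle is knocked over or pushed away (distance of bottle_back from where it was at the start of the episode above 0.03 m or angle between bottle_back's own z axis and vertical above 0.4 rad).
It also fails if it takes over 67 s, if anything falls off the work surface, if the arm or the gripper's body presses on something with over 40 N, if the wrist force passes 120 N, or if a joint passes its speed limit or range.

## Working session

There is one attempt and no reset: what is moved stays moved. The work goes in short steps, Python scripts to look and compute and a shell command to move; the robot and the scene stay as the last step left them, time stands still between calls to the robot, and variables do not carry over. Pictures are saved under pics/ and viewed, and the job is handed in when it is done.

```bash
mkdir -p pics; ls
python3 - <<'E'
from station import manip
import cv2,numpy as np
for c in("top","side"):
    im=manip.read_camera(c); cv2.imwrite(f"pics/{c}0.png",im[:,:,::-1])
    p=manip.camera_params(c); print(c,np.round(p["mtx"],1).tolist(),np.round(p["view"],4).tolist())
    Vi=np.linalg.inv(p["view"])
    for n in ["weight_medium","weight_large","well_medium_hole0","well_large_hole0","well_spare_hole0","rack","balance","pan_center","bottle_front","vial","bottle_back","monitor","ball_scanner"]:
        r=manip.pinpoint(c,n)
        for d in r[:3]:
            x=np.array(d["xyz"]); w=Vi@np.append(x,1); u=np.array(p["mtx"])@x
            print(c,n,round(d["p"],2),np.round(w[:3],4).tolist(),np.round(u[:2]/u[2]).tolist())
s=manip.read_state(); print({k:np.round(v,3).tolist() for k,v in s.items()})
E
```

```text
pics
top [[481.3, 0.0, 325.1], [0.0, 481.3, 200.2], [0.0, 0.0, 1.0]] [[-0.0249, -0.9997, -0.0044, -0.1431], [-0.9815, 0.0252, -0.1897, 0.5574], [0.1897, -0.0004, -0.9818, 1.1625], [0.0, 0.0, 0.0, 1.0]]
top weight_medium 0.44 [0.4875, -0.3224, 0.0614] [392.0, 224.0]
top weight_large 0.77 [0.4307, -0.0595, 0.0274] [288.0, 251.0]
top weight_large 0.24 [0.4764, -0.3388, 0.0008] [396.0, 231.0]
top well_medium_hole0 0.69 [0.4445, 0.0675, 0.037] [237.0, 246.0]
top well_large_hole0 0.7 [0.428, -0.0651, 0.0338] [290.0, 252.0]
top well_large_hole0 0.5 [0.4757, -0.3375, -0.0018] [395.0, 232.0]
top well_spare_hole0 0.62 [0.4385, 0.0067, 0.0337] [261.0, 248.0]
top rack 0.96 [0.4354, 0.0029, -0.001] [265.0, 251.0]
top balance 0.81 [0.4782, -0.3398, 0.0004] [396.0, 231.0]
top pan_center 0.69 [0.495, -0.3317, 0.0599] [396.0, 221.0]
top bottle_front 0.65 [0.3871, -0.1646, 0.0024] [330.0, 268.0]
top vial 0.85 [0.3923, -0.4925, 0.0014] [457.0, 262.0]
top vial 0.7 [0.3972, 0.1691, 0.0027] [200.0, 267.0]
top vial 0.68 [0.464, -0.1721, 0.0037] [332.0, 238.0]
top bottle_back 0.6 [0.5415, -0.1755, 0.0017] [
[... 811 characters left out ...]
08, -0.0027] [379.0, 229.0]
side bottle_front 0.95 [0.388, -0.1649, -0.0039] [379.0, 229.0]
side vial 0.67 [0.3951, 0.1702, -0.0002] [380.0, 340.0]
side vial 0.63 [0.464, -0.1729, 0.0025] [349.0, 223.0]
side vial 0.58 [0.3903, -0.4958, -0.0016] [376.0, 159.0]
side bottle_back 0.69 [0.5424, -0.176, 0.0] [318.0, 221.0]
side monitor 0.51 [0.541, -0.1756, 0.0014] [318.0, 221.0]
{'t': 1.4, 'joints': [-1.181, 0.052, 1.401, -0.0, 1.689, -0.07], 'qvel': [-0.001, 0.002, -0.002, 0.001, 0.0, 0.001], 'tau': [0.001, -38.153, -36.031, -0.0, 0.0, 0.0], 'ee_pos': [0.233, -0.47, 0.231], 'ee_rot': [0.85, -0.527, 0.0, 0.0], 'force': [0.08, -0.404, -0.224], 'moment': [-0.052, 0.031, 0.041], 'grip_width': 0.085}
```

View pics/top0.png

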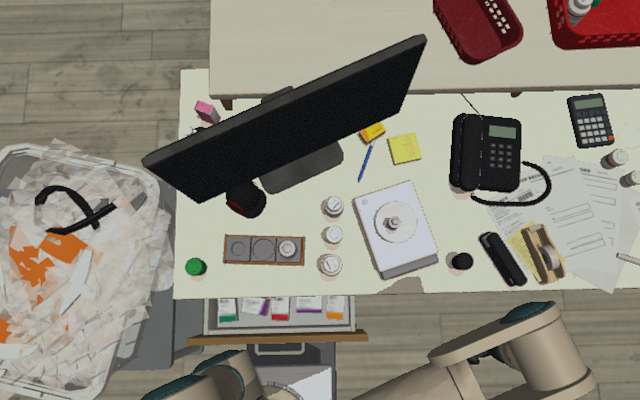

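View pics/side0.png

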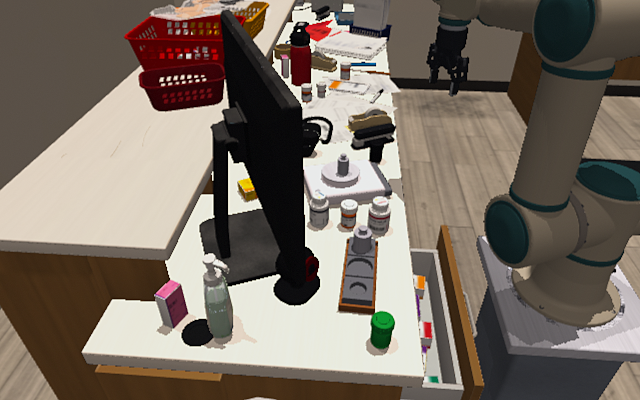

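Candidates:
- Medium weight: top (393,222) on the pan. The small knobbed cylinder is the only thing there.
- Large weight: top (288,247), in the rack's right place.
- Medium well: top (238,247), the smaller ring. The wider one at (263,248) is the spare.
- Vial: middle container at top (334,234). The green one (195,267) and black one (461,261) are look-alikes.

Next I check these in a close crop.

Run:
```python
import cv2,numpy as np
a=cv2.imread("pics/top0.png"); s=cv2.imread("pics/side0.png")
c=cv2.resize(a[175:285,215:445],None,fx=3.4,fy=3.4,interpolation=cv2.INTER_CUBIC)
cv2.imwrite("pics/crop_top.png",c)
cv2.imwrite("pics/crop_side.png",cv2.resize(s[145:315,275:405],None,fx=3.5,fy=3.5,interpolation=cv2.INTER_CUBIC))
```

```text
(no output)
```

View pics/crop_top.png

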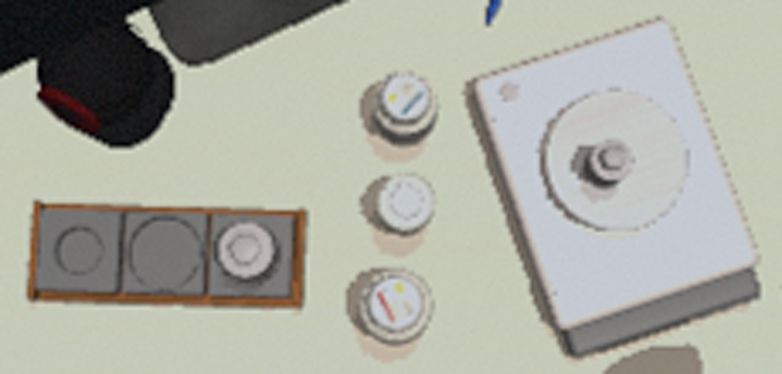

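View pics/crop_side.png

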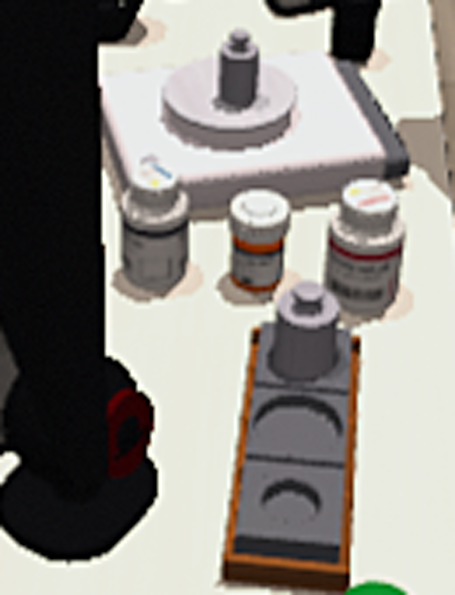

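The crops confirm the choices. The medium weight is on the pan, the large weight is in the rack's right-hand block, the spare well is in the middle, and the medium well is at the left end (top ~(238.5,248.5), side ~(358,288.5)). Next: precise positions.

```bash
cat > h.py <<'E'
import numpy as np
from station import manip
def P(c):
    p=manip.camera_params(c); return np.array(p["mtx"]),np.array(p["view"])
def back(c,u,v,z):
    K,V=P(c); R,t=V[:3,:3],V[:3,3]; o=-R.T@t; d=R.T@np.linalg.inv(K)@[u,v,1]
    return o+d*(z-o[2])/d[2]
def proj(c,x):
    K,V=P(c); q=K@(V[:3,:3]@np.asarray(x)+V[:3,3]); return q[:2]/q[2]
E
python3 - <<'E'
from h import *
np.set_printoptions(precision=4,suppress=True)
T=lambda x,y:(x/3.4+215-.35,y/3.4+175-.35)
S=lambda x,y:(x/3.5+275-.36,y/3.5+145-.36)
print("wellM top",back("top",*T(80,250),.032),"side",back("side",*S(291,501),.032))
print("wellS top",back("top",*T(166,254),.032),"side",back("side",*S(297,427),.032))
print("large knob",back("top",*T(245,248),.088),"side",back("side",*S(308,293),.088))
print("med knob",back("top",*T(614,159),.118),"side",back("side",*S(239,37),.118))
print("pan",back("top",*T(615,160),.06),"side",back("side",*S(230,100),.06))
print("rack board corners top z=.03",*[back("top",*T(*q),.03) for q in [(37,203),(306,210),(301,307),(29,299)]])
for n in["masks"]: 
  for c in("top","side"):
    manip.read_camera(c)
    for o in("well_medium_hole0","weight_medium","weight_large","ball_scanner"):
        for r in manip.masks_of(c,o)[:2]:
            m=np.argwhere(r["pixels"]); print(c,o,round(r["p"],2),len(m),m.mean(0)[::-1],m.min(0)[::-1],m.max(0)[::-1])
print("monitor: top edge",back("top",145,160,.465),back("top",425,37,.465),"low corner",back("top",197,203,.12))
E
```

```text
wellM top [0.44   0.0653 0.032 ] side [0.4402 0.0709 0.032 ]
wellS top [0.4354 0.0014 0.032 ] side [0.4372 0.0097 0.032 ]
large knob [ 0.433  -0.0618  0.088 ] side [ 0.4341 -0.0515  0.088 ]
med knob [ 0.4856 -0.3217  0.118 ] side [ 0.4877 -0.3078  0.118 ]
pan [ 0.4932 -0.3309  0.06  ] side [ 0.4927 -0.3113  0.06  ]
rack board corners top z=.03 [0.4761 0.0981 0.03  ] [ 0.4658 -0.1029  0.03  ] [ 0.394 -0.098  0.03 ] [0.4049 0.103  0.03  ]
top well_medium_hole0 0.95 606 [238.5891 248.6436] [226 237] [251 261]
top well_medium_hole0 0.29 5341 [396.8236 230.1193] [354 180] [437 280]
top weight_medium 0.58 129 [393.5736 223.1938] [388 217] [399 230]
top weight_medium 0.5 5271 [396.6881 230.4707] [355 181] [437 279]
top ball_scanner 0.54 329 [334.0426 206.7568] [325 196] [343 217]
top ball_scanner 0.17 428 [288.6846 251.0164] [276 237] [302 263]
side well_medium_hole0 0.86 801 [357.3321 291.3071] [342 277] [372 306]
side weight_medium 0.57 730 [378.5671 215.6562] [367 197] [390 234]
side weight_medium 0.56 237 [342.4768 164.7637] [336 154] [349 175]
side weight_large 0.76 433 [361.6905 239.7067] [353 226] [371 253]
monitor: top edge [0.5507 0.1445 0.465 ] [ 0.7632 -0.3408  0.465 ] low corner [0.5417 0.1484 0.12  ]
```

```bash
python3 -m creep '[[[0,0,0,-8,0.085],[0,0,0,-8,0.085],[0,0,0,-8,0.085],[0,0,0,-8,0.085],[0,0,0,-8,0.085],[0,0,0,-8,0.085],[0,0,0,-8,0.085],[0,0,0,-7.6,0.085]]]' 20
```

```text
t: 2.7
ee_pos: [0.233, -0.4705, 0.2313]
ee_rot: [1.0, 0.021, 0.0, 0.0]
force: [0.4, 0.3, -1.1]
grip_width: 0.0851
```

```bash
python3 -m creep '[[[0.04,-0.02,0,2.4,0.085],[0.04,-0.02,0,0,0.085],[0.04,-0.02,0,0,0.085],[0.04,-0.02,0,0,0.085],[0.04,-0.02,0,0,0.085],[0.03,-0.02,0,0,0.085],[0.02,-0.02,0,0,0.085],[0,0,0,0,0.085]]]'
```

```text
t: 3.5
ee_pos: [0.49, -0.3229, 0.2304]
ee_rot: [1.0, 0.001, -0.0, 0.0]
force: [1.1, 0.6, 0.3]
grip_width: 0.085
```

```bash
python3 -m creep '[[[-0.0045,-0.0015,0.035,0,0.085],[0,0,0.035,0,0.085],[0,0,0.035,0,0.085],[0,0,0.025,0,0.085],[0,0,0.01,0,0.085],[0,0,0,0,0.085]]]'
python3 - <<'E'
from h import *
import cv2
for c in("top","side"):
    im=manip.read_camera(c)[:,:,::-1]
    u,v=map(int,proj(c,[.486,-.322,.09])); cv2.imwrite(f"pics/a_{c}.png",cv2.resize(im[v-50:v+50,u-60:u+60],None,fx=5,fy=5,interpolation=cv2.INTER_CUBIC)); print(u,v)
print(manip.read_state()["ee_pos"])
E
```

```text
t: 4.1
ee_pos: [0.4845, -0.324, 0.0877]
ee_rot: [1.0, 0.001, 0.001, 0.002]
force: [0.3, 0.1, 0.6]
grip_width: 0.0851
393 222
343 161
[ 0.48551419 -0.32456179  0.08990244]
```

View pics/a_side.png

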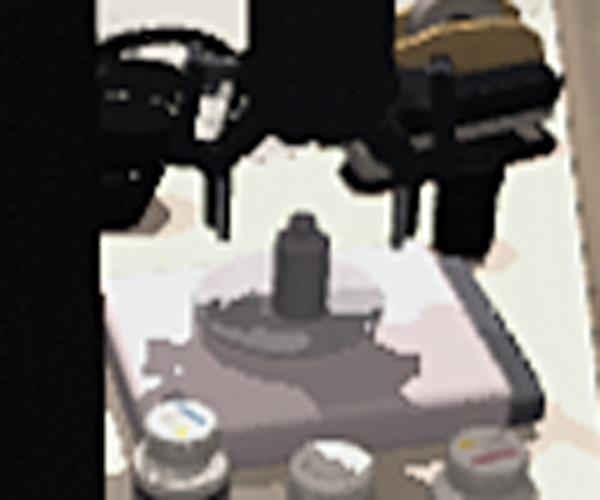

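View pics/a_top.png

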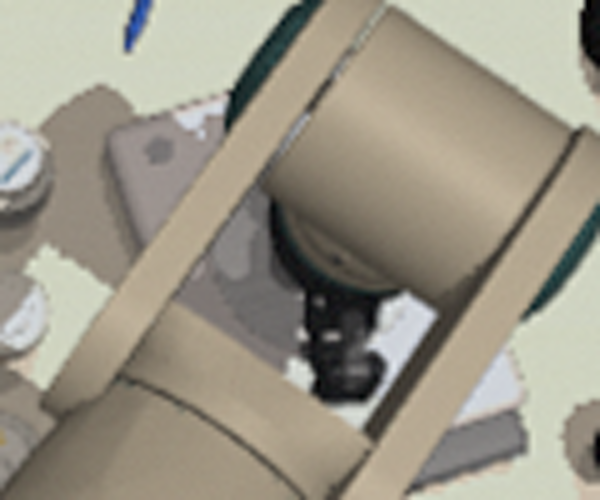

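The side view shows the medium weight upright and midway between the open fingers (weight ~(301,270) in the crop). From the top camera the arm hides it. I'll lower and squeeze to centre it.

```bash
python3 -m creep '[[[0,-0.002,0.012,0,0.085],[0,0,0.006,0,0.085],[0,0,0,0,0.05],[0,0,0,0,0.036],[0,0,0,0,0.025],[0,0,0,0,0.025],[0,0,0,0,0.025],[0,0,0,0,0.025]]]' 20;python3 -c "
from h import *
print(manip.read_state()['ee_pos'])"
```

```text
t: 5.0
ee_pos: [0.4878, -0.3243, 0.0759]
ee_rot: [1.0, 0.001, 0.006, 0.006]
force: [-0.2, -0.0, -0.9]
grip_width: 0.0281
[ 0.48780463 -0.3243369   0.0758769 ]
```

Run:
```python
from h import *
import cv2
for c in("side",):
    im=manip.read_camera(c)[:,:,::-1]
    u,v=343,161; cv2.imwrite(f"pics/b_{c}.png",cv2.resize(im[v-50:v+50,u-60:u+60],None,fx=6,fy=6,interpolation=cv2.INTER_CUBIC))
s=manip.read_state();print(s["ee_pos"],s["ee_rot"],s["grip_width"],s["force"],s["moment"])
```

```text
[ 0.48781282 -0.32432363  0.07584206] [0.99996288 0.00126203 0.00604549 0.00600865] 0.028155627985045527 [ 0.54073786 -0.31070907 -0.80727974] [-0.03718549  0.03344113  0.00491299]
```

View pics/b_side.png

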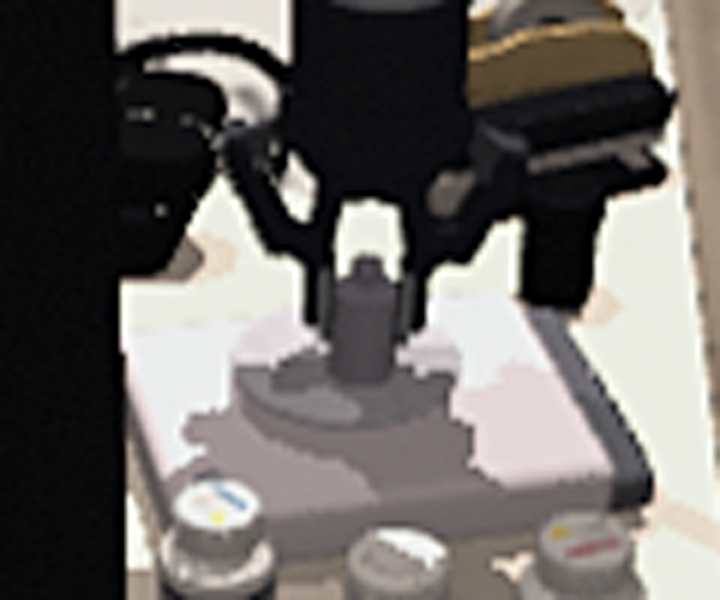

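```bash
python3 -m creep '[[[0,0,0,0,0.085],[0,0,0,0,0.085],[0,0,0,8,0.085],[0,0,0,8,0.085],[0,0,0,8,0.085],[0,0,0,8,0.085],[0,0,0,8,0.085],[0,0,0,8,0.085]]]'; python3 -m creep '[[[0,0,0,8,0.085],[0,0,0,8,0.085],[0,0,0,8,0.085],[0,0,0,8,0.085],[0,0,0,8,0.085],[0,0,0,0,0.085]]]';python3 -c "
from h import *
from scipy.spatial.transform import Rotation as R
s=manip.read_state()
print(s['ee_pos'],R.from_quat(s['ee_rot']).as_matrix())"
```

```text
t: 5.85
ee_pos: [0.4882, -0.3246, 0.0766]
ee_rot: [0.908, -0.42, 0.009, 0.003]
force: [-0.2, 0.3, -1.3]
grip_width: 0.085
t: 6.45
ee_pos: [0.4885, -0.3248, 0.0773]
ee_rot: [-0.698, 0.716, -0.01, 0.0]
force: [-0.2, -0.2, 0.3]
grip_width: 0.0849
[ 0.48846831 -0.32481573  0.07731516] [[-0.0254504  -0.9995748   0.0142298 ]
 [-0.99959163  0.02526065 -0.01335903]
 [ 0.0129939  -0.01456399 -0.99980951]]
```

```bash
python3 -m creep '[[[0,0.0007,0.003,-1.4,0.06],[0,0,0,0,0.045],[0,0,0,0,0.03],[0,0,0,0,0.02],[0,0,0,0,0.02],[0,0,0,0,0.02],[0,0,0,0,0.02]]]' 20;python3 -c "
from h import *
from scipy.spatial.transform import Rotation as R
s=manip.read_state()
print(s['ee_pos'],s['grip_width'],R.from_quat(s['ee_rot']).as_matrix())"
```

```text
t: 7.15
ee_pos: [0.4879, -0.3245, 0.0742]
ee_rot: [0.712, -0.703, 0.01, -0.001]
force: [-1.0, 0.3, 0.5]
grip_width: 0.0281
[ 0.48788453 -0.32454569  0.07424842] 0.028103828198145085 [[ 0.01247151 -0.99981783  0.01444894]
 [-0.99983768 -0.01265706 -0.01282209]
 [ 0.01300264 -0.01428669 -0.99981339]]
```

```bash
python3 -m creep '[[[0,0,0,0,0.02],[0,0,-0.01,0,0.02],[0,0,-0.03,0,0.02],[0,0,-0.04,0,0.02],[0,0,0,0,0.02]]]' 45;python3 - <<'E'
from h import *
from scipy.spatial.transform import Rotation as R
import cv2
s=manip.read_state()
print(s['ee_pos'],s['grip_width'],s['force'],R.from_quat(s['ee_rot']).as_matrix())
im=manip.read_camera("side")[:,:,::-1]
u,v=343,151; cv2.imwrite(f"pics/c_side.png",cv2.resize(im[v-60:v+60,u-60:u+60],None,fx=5,fy=5,interpolation=cv2.INTER_CUBIC))
E
```

```text
t: 7.65
ee_pos: [0.4855, -0.3229, 0.156]
ee_rot: [0.712, -0.703, 0.007, 0.0]
force: [0.8, -0.6, -1.2]
grip_width: 0.0274
[ 0.48547117 -0.32290175  0.15595355] 0.027439887336403235 [ 0.84377949 -0.58875406 -1.19899086] [[ 0.01256296 -0.9998706   0.01004742]
 [-0.99986875 -0.01266446 -0.01010381]
 [ 0.01022975 -0.00991917 -0.99989848]]
```

View pics/c_side.png

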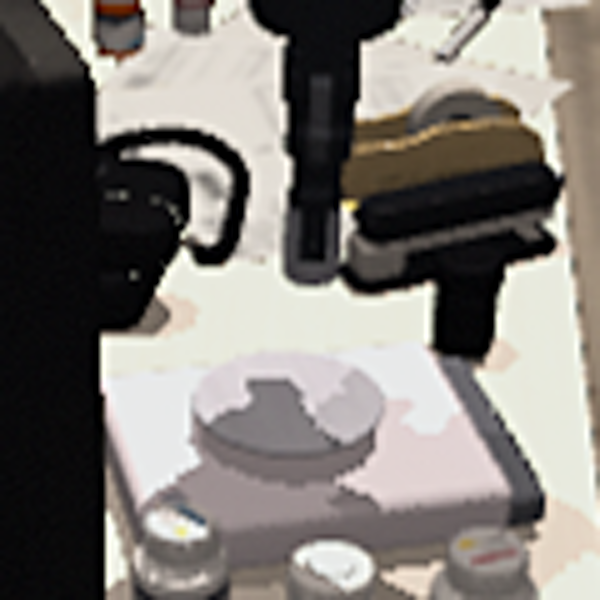

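```bash
python3 -m creep '[[[-0.02,0.003,-0.01,0,0.02],[-0.045,0.005,0,0,0.02],[-0.045,0.005,0,0,0.02],[-0.045,0.005,0,0,0.02],[-0.045,0.005,0,0,0.02],[-0.045,0.005,0,0,0.02],[-0.045,0.005,0,0,0.02],[-0.04,0.004,0,0,0.02]]]'; python3 -m creep '[[[-0.015,0.002,0,0,0.02],[0,0,0,0,0.02]]]';python3 - <<'E'
from h import *
from scipy.spatial.transform import Rotation as R
import cv2
s=manip.read_state()
print(s['ee_pos'],s['grip_width'],s['force'],R.from_quat(s['ee_rot']).as_matrix())
for c in("top","side"):
    im=manip.read_camera(c)[:,:,::-1]; cv2.imwrite(f"pics/d_{c}.png",im)
E
```

```text
t: 8.5
ee_pos: [0.4368, 0.0157, 0.1507]
ee_rot: [0.708, -0.706, -0.002, 0.004]
force: [1.1, 0.3, -2.7]
grip_width: 0.0276
t: 8.7
ee_pos: [0.4323, 0.0354, 0.1483]
ee_rot: [0.711, -0.704, -0.004, 0.005]
force: [0.2, -0.9, -2.4]
grip_width: 0.0277
[0.43231423 0.03541582 0.14831312] 0.02765151678910589 [ 0.23718841 -0.90692912 -2.37463432] [[ 0.00972642 -0.99986648 -0.01313061]
 [-0.99995161 -0.00970619 -0.00160339]
 [ 0.00147573  0.01314557 -0.9999125 ]]
```

View pics/d_side.png

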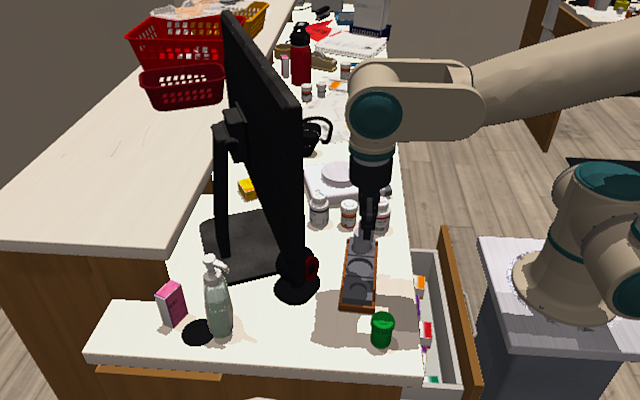

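View pics/d_top.png

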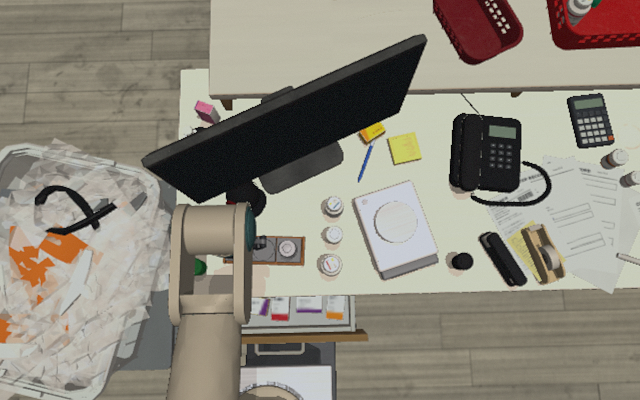

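```bash
python3 -m creep '[[[-0.018,-0.006,0.01,0,0.02],[-0.009,-0.003,0.025,0,0.02],[0,0,0.02,0,0.02],[0,0,0.012,0,0.02],[0,0,0,0,0.02]]]';python3 - <<'E'
from h import *
from scipy.spatial.transform import Rotation as R
import cv2
c="side"; im=manip.read_camera(c)[:,:,::-1]; cv2.imwrite(f"pics/e_{c}.png",im)
s=manip.read_state()
print(s['ee_pos'],s['grip_width'],s['force'],R.from_quat(s['ee_rot']).as_matrix())
cv2.imwrite("pics/e_crop.png",cv2.resize(im[210:320,300:420],None,fx=5,fy=5,interpolation=cv2.INTER_CUBIC))
for d in manip.pinpoint(c,"weight_medium")[:2]+manip.pinpoint(c,"well_medium_hole0")[:2]:
    K,V=P(c); print(d["p"],(np.linalg.inv(V)@np.append(d["xyz"],1))[:3])
E
```

```text
t: 9.3
ee_pos: [0.442, 0.0557, 0.0781]
ee_rot: [-0.707, 0.707, 0.003, -0.006]
force: [-0.3, 0.6, -2.4]
grip_width: 0.0279
[0.4424878  0.05568286 0.07909679] 0.0273814680688767 [ 0.49146303 -0.08736032 -2.57924334] [[-6.73571279e-04 -9.99927140e-01 -1.20524117e-02]
 [-9.99991755e-01  7.21781607e-04 -3.99615395e-03]
 [ 4.00456200e-03  1.20496207e-02 -9.99919382e-01]]
0.65 [0.44396274 0.05523598 0.05990219]
0.91 [0.44190891 0.07036068 0.02886664]
```

View pics/e_crop.png

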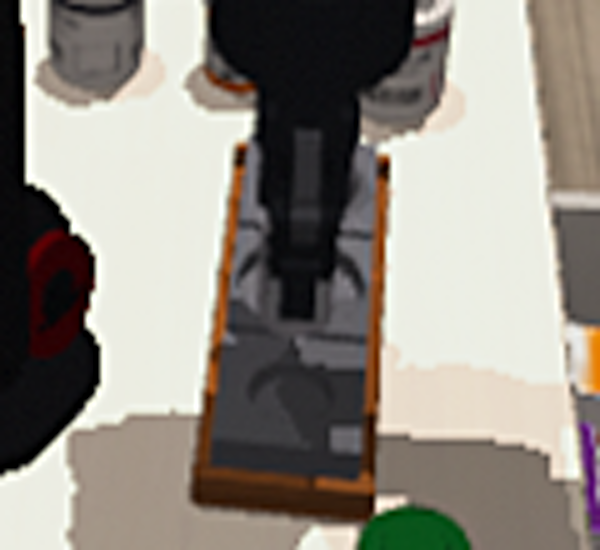

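Run:
```python
from h import *
import cv2
im=cv2.imread("pics/e_side.png")
f=8; x0,y0,x1,y1=335,250,385,315
c=cv2.resize(im[y0:y1,x0:x1],None,fx=f,fy=f,interpolation=cv2.INTER_CUBIC)
c=cv2.convertScaleAbs(c,alpha=1.8,beta=10)
raw=c.copy()
def draw(pts,col):
    p=np.array([(proj("side",q)-[x0,y0]+.5)*f for q in pts]); cv2.polylines(c,[p.astype(np.int32).reshape(-1,1,2)],True,col,1)
th=np.linspace(0,2*np.pi,60)
circ=lambda x,y,z,r:[(x+r*np.cos(t),y+r*np.sin(t),z) for t in th]
draw(circ(.4423,.0556,.065,.015),(0,0,255))
draw(circ(.441,.066,.032,.017),(0,255,0))
draw(circ(.436,.0021,.032,.027),(255,255,0))
cv2.imwrite("pics/f.png",np.hstack([raw,c])); print(c.shape)
```

```text
(520, 400, 3)
```

View pics/f.png

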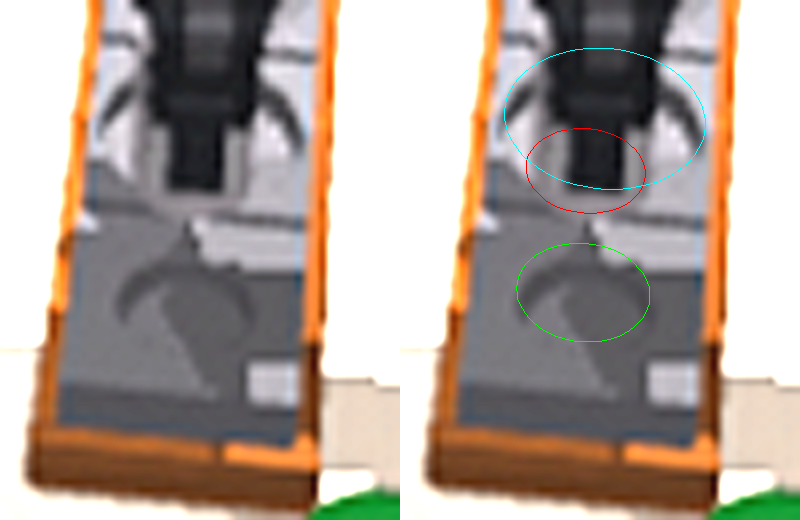

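```bash
cat >> h.py <<'E'
th=np.linspace(0,2*np.pi,60)
circ=lambda x,y,z,r:[(x+r*np.cos(t),y+r*np.sin(t),z) for t in th]
E
python3 - <<'E'
from h import *
import cv2
def panel(cam,x0,y0,w,h,f,shapes):
    im=cv2.imread(f"pics/{cam}0.png"); c=cv2.resize(im[y0:y0+h,x0:x0+w],None,fx=f,fy=f,interpolation=cv2.INTER_CUBIC)
    for pts,col in shapes:
        p=np.array([(proj(cam,q)-[x0,y0]+.5)*f for q in pts]); cv2.polylines(c,[p.astype(np.int32).reshape(-1,1,2)],True,col,1)
    return c
R,G,B,Y=(0,0,255),(0,200,0),(255,0,0),(0,255,255)
med=[(circ(.4878,-.3245,.060,.015),R),(circ(.4878,-.3245,.104,.015),R),(circ(.4878,-.3245,.118,.0075),R)]
rk=[(circ(.441,.066,.032,.017),G),(circ(.4375,.002,.032,.027),G),(circ(.434,-.062,.022,.020),Y),(circ(.434,-.062,.074,.020),Y)]
a=panel("top",370,195,55,55,7,med+[(circ(.4945,-.332,.06,.052),G)])
b=panel("top",222,230,87,40,7,rk)
c=panel("side",300,140,80,60,6,med+[(circ(.4945,-.332,.06,.052),G)])
d=panel("side",330,222,60,90,6,rk)
def st(l):
    H=sum(x.shape[0] for x in l);W=max(x.shape[1] for x in l);o=np.zeros((H,W,3),np.uint8);y=0
    for x in l:o[y:y+x.shape[0],:x.shape[1]]=x;y+=x.shape[0]
    return o
cv2.imwrite("pics/g1.png",st([a])); cv2.imwrite("pics/g2.png",b);cv2.imwrite("pics/g3.png",c);cv2.imwrite("pics/g4.png",d)
E
```

```text
(no output)
```

View pics/g1.png

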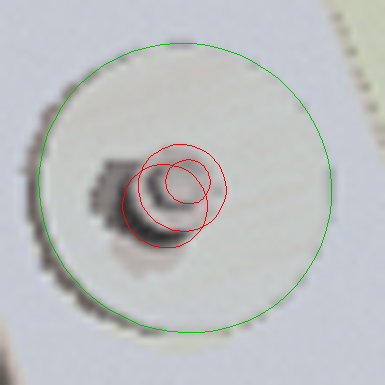

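View pics/g2.png

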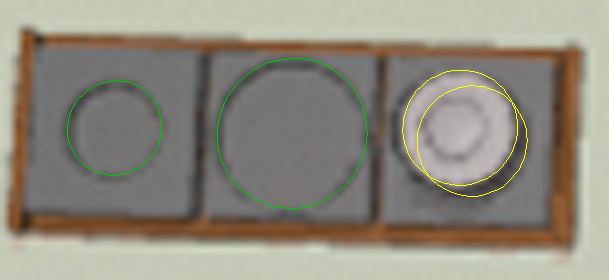

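View pics/g3.png

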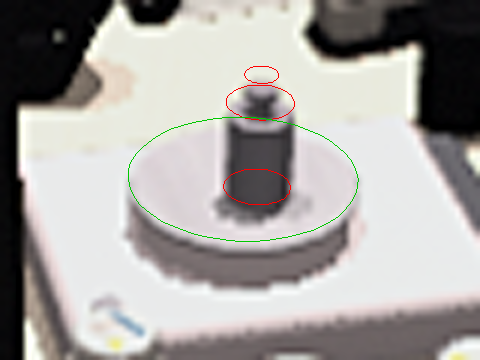

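View pics/g4.png

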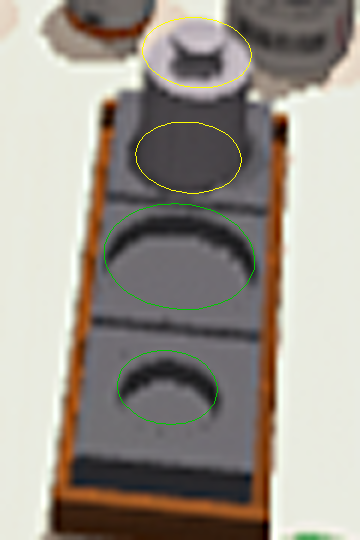

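```bash
python3 -m creep '[[[-0.006,0.001,0.01,0,0.02],[-0.006,0,0.008,0,0.02],[0,0,0.002,0,0.02],[0,0,0,0,0.02]]]';cat > ov.py <<'E'
from h import *
import cv2,sys
from scipy.spatial.transform import Rotation as R
s=manip.read_state()
im=manip.read_camera("side")[:,:,::-1]; cv2.imwrite("pics/tmp.png",im)
M=R.from_quat(s['ee_rot']).as_matrix(); t=np.array(s['ee_pos']); b=t+.0142*M[:,2]
print(t,b,s['grip_width'],s['force'],M[:,2],M[:,0])
f=8; x0,y0,x1,y1=335,245,385,312
c=cv2.resize(im[y0:y1,x0:x1],None,fx=f,fy=f,interpolation=cv2.INTER_CUBIC)
c=cv2.convertScaleAbs(c,alpha=1.8,beta=10); raw=c.copy()
for pts,col in[(circ(*b,.015),(0,0,255)),(circ(.441,.066,.032,.017),(0,255,0))]:
    p=np.array([(proj("side",q)-[x0,y0]+.5)*f for q in pts]); cv2.polylines(c,[p.astype(np.int32).reshape(-1,1,2)],True,col,1)
cv2.imwrite(sys.argv[1],np.hstack([raw,c]))
E
python3 ov.py pics/i.png
```

```text
t: 9.85
ee_pos: [0.4437, 0.069, 0.0614]
ee_rot: [-0.707, 0.707, 0.0, -0.003]
force: [0.3, 1.1, -3.5]
grip_width: 0.0271
[0.44374934 0.069004   0.06141627] [0.4436922  0.06895713 0.04721647] 0.027087224342226192 [ 0.28046271  1.11845281 -3.46188714] [-0.0040237  -0.00330042 -0.99998646] [-6.73502655e-04 -9.99994318e-01  3.30315929e-03]
```

View pics/i.png

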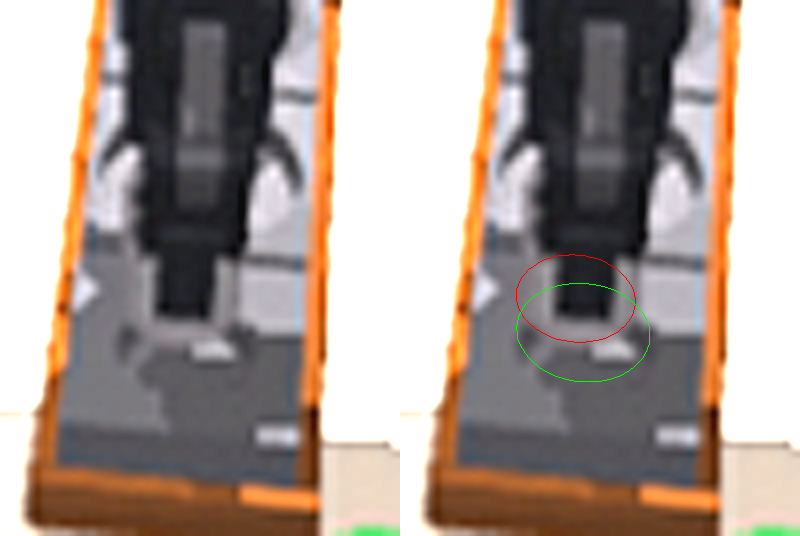

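```bash
python3 -m creep '[[[-0.0018,0.0018,0.006,0,0.02],[0,0,0.004,0,0.02],[0,0,0,0,0.02]]]'; python3 ov.py pics/j.png
```

```text
t: 10.2
ee_pos: [0.442, 0.0709, 0.0511]
ee_rot: [-0.707, 0.707, -0.0, -0.002]
force: [-0.3, 0.4, -1.6]
grip_width: 0.0274
[0.44201281 0.07092347 0.0510997 ] [0.44196809 0.07087827 0.03689984] 0.02742941113817237 [-0.25467924  0.3809869  -1.59231442] [-0.00314939 -0.00318329 -0.99998997] [-6.24498271e-04 -9.99994732e-01  3.18527062e-03]
```

View pics/j.png

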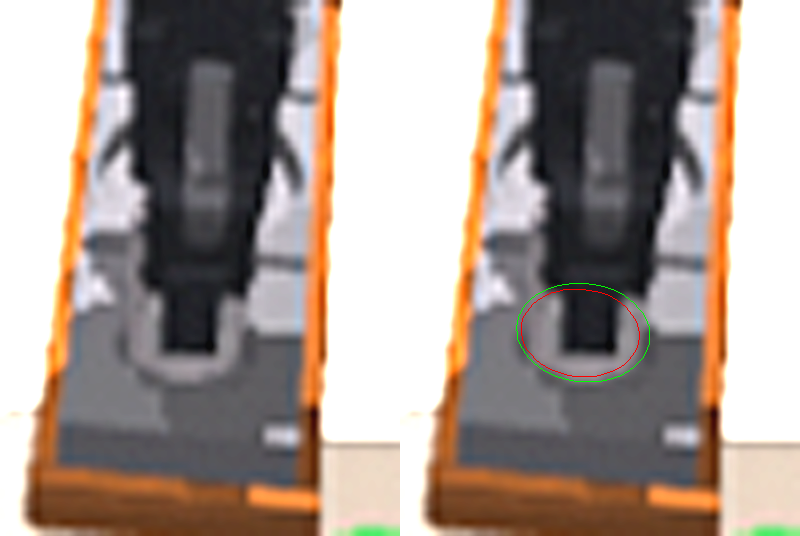

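```bash
python3 -m creep '[[[0,0,0.004,0,0.02],[0,0,0.003,0,0.02],[0,0,0.002,0,0.02],[0,0,0.0,0,0.02]]]'; python3 ov.py pics/k.png
```

```text
t: 10.65
ee_pos: [0.4422, 0.0706, 0.0417]
ee_rot: [-0.707, 0.707, -0.0, -0.002]
force: [-0.1, 0.6, -3.5]
grip_width: 0.0274
[0.44221803 0.07063968 0.04172909] [0.44217962 0.07059144 0.02752923] 0.027371340953131568 [-0.05383671  0.64004638 -3.50856175] [-0.00270481 -0.00339661 -0.99999057] [-9.40372478e-04 -9.99993781e-01  3.39916643e-03]
```

View pics/k.png

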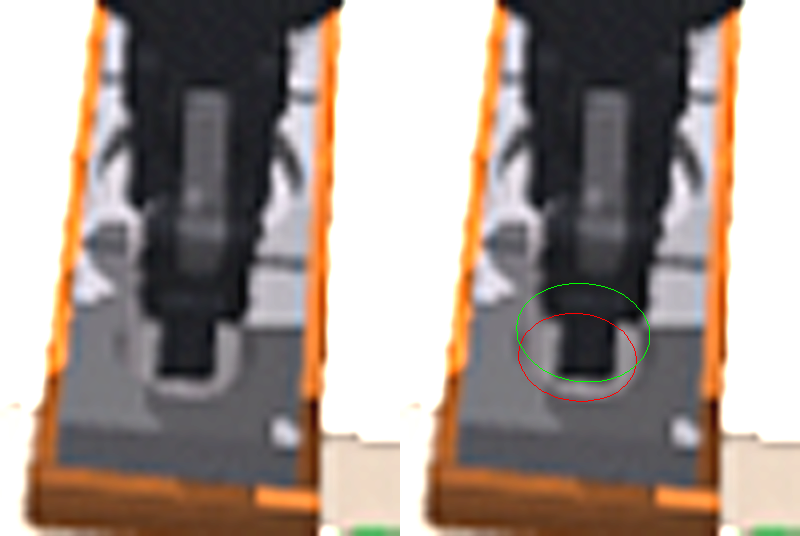

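```bash
python3 -m creep '[[[0,0,0.003,0,0.02],[0,0,0.002,0,0.02],[0,0,0.0005,0,0.02],[0,0,0.0,0,0.02]]]'; python3 ov.py pics/l.png
```

```text
t: 11.1
ee_pos: [0.4426, 0.0706, 0.0365]
ee_rot: [-0.707, 0.707, -0.001, -0.002]
force: [-1.4, -0.8, -0.7]
grip_width: 0.0279
[0.44260248 0.0705598  0.03651708] [0.44257696 0.07050989 0.0223172 ] 0.027899353504553 [-1.42450959 -0.75395868 -0.73930128] [-0.00179712 -0.00351494 -0.99999221] [-9.84450418e-04 -9.99993332e-01  3.51671805e-03]
```

View pics/l.png

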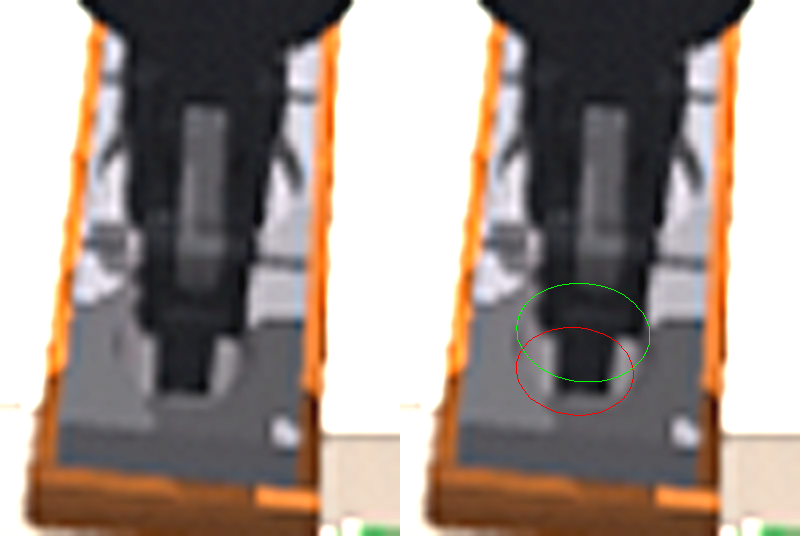

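The base is at the well floor (0.022), so I release and rise.

```bash
python3 -m creep '[[[0,0,0,0,0.04],[0,0,0,0,0.06],[0,0,0,0,0.085],[0,0,0,0,0.085],[0,0,-0.01,0,0.085],[0,0,-0.03,0,0.085],[0,0,-0.04,0,0.085],[0,0,-0.04,0,0.085]]]';  python3 -m creep '[[[0.04,0,-0.02,0,0.085],[0.045,0,0,0,0.085],[0.04,0,0,0,0.085],[0,0,0,0,0.085]]]'
python3 - <<'E'
from h import *
import cv2
s=manip.read_state();print(s["ee_pos"],s["ee_rot"],s["force"])
for c in("top","side"): cv2.imwrite(f"pics/m_{c}.png",manip.read_camera(c)[:,:,::-1])
E
```

```text
t: 11.95
ee_pos: [0.4402, 0.0709, 0.1574]
ee_rot: [-0.707, 0.707, 0.002, -0.005]
force: [0.9, -1.4, 0.2]
grip_width: 0.085
t: 12.35
ee_pos: [0.4435, -0.0572, 0.1906]
ee_rot: [0.709, -0.706, 0.005, -0.001]
force: [0.5, -0.3, 0.4]
grip_width: 0.0852
[ 0.44353102 -0.05719476  0.19062948] [ 7.08503459e-01 -7.05691003e-01  4.75877291e-03 -6.41909854e-04] [ 0.53722609 -0.27593155  0.4073164 ]
```

Run:
```python
import cv2,numpy as np
a=cv2.imread("pics/m_top.png")[215:285,210:340];b=cv2.imread("pics/m_side.png")[200:320,320:400]
cv2.imwrite("pics/m1.png",cv2.resize(a,None,fx=6,fy=6,interpolation=cv2.INTER_CUBIC))
cv2.imwrite("pics/m2.png",cv2.resize(b,None,fx=5,fy=5,interpolation=cv2.INTER_CUBIC))
```

```text
(no output)
```

View pics/m1.png

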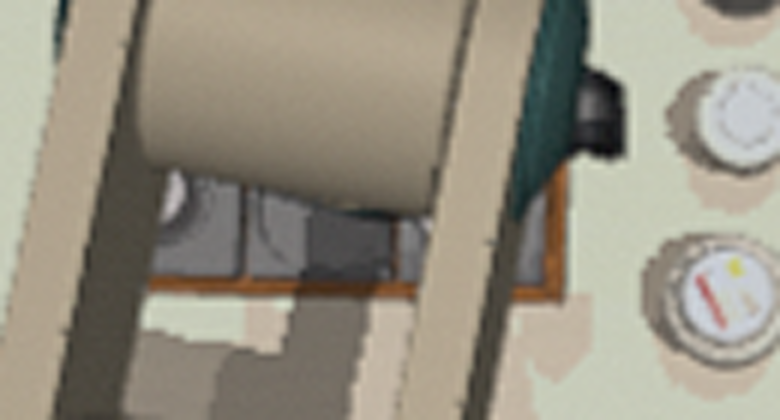

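View pics/m2.png

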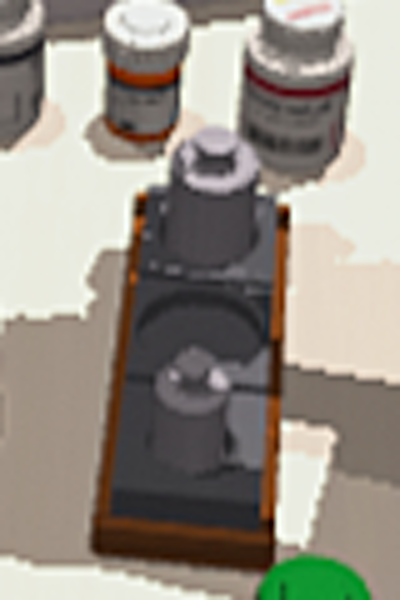

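The medium weight stands upright in its own well (side crop ~(190,425)), and the large weight is untouched at crop ~(210,210). Now for the large weight.

```bash
python3 -m creep '[[[0,0.004,0.03,0,0.078],[0,0.003,0.04,0,0.078],[0,0,0.035,0,0.078],[0,0,0.025,0,0.078],[0,0,0.006,0,0.078],[0,0,0,0,0.078]]]';  python3 - <<'E'
from h import *
import cv2
s=manip.read_state();print(s["ee_pos"],s["ee_rot"],s["force"])
for c in("side",): b=manip.read_camera(c)[:,:,::-1]
cv2.imwrite("pics/n.png",cv2.resize(b[190:310,320:400],None,fx=5,fy=5,interpolation=cv2.INTER_CUBIC))
E
```

```text
t: 13.05
ee_pos: [0.4386, -0.0482, 0.0524]
ee_rot: [0.712, -0.702, 0.005, -0.003]
force: [-0.0, 0.3, 0.2]
grip_width: 0.0783
[ 0.4386277  -0.04816958  0.0524462 ] [ 0.71237417 -0.70177709  0.00485333 -0.00289813] [-0.02547456  0.27645673  0.24085416]
```

View pics/n.png

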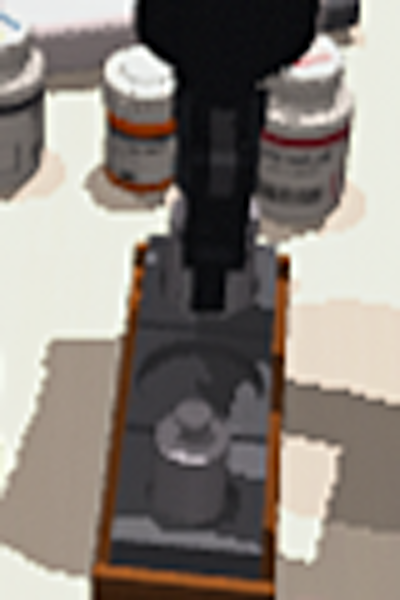

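```bash
python3 -m creep '[[[0.009,0.003,0.004,0,0.078],[0,0,0.004,0,0.078],[0,0,0.001,0,0.078],[0,0,0,0,0.078]]]';  python3 -c "
from h import *
s=manip.read_state();print(s['ee_pos'],s['ee_rot'],s['force'])"
```

```text
t: 13.5
ee_pos: [0.4387, -0.0583, 0.0477]
ee_rot: [0.713, -0.702, 0.008, -0.005]
force: [-0.1, -0.1, -0.1]
grip_width: 0.0775
[ 0.43868269 -0.05832698  0.04774182] [ 0.71252994 -0.70157158  0.00842997 -0.00522883] [-0.11850062 -0.11777725 -0.06809455]
```

```bash
python3 -m creep '[[[-0.001,0.003,0.004,0,0.078],[0,0.001,0.002,0,0.078],[0,0,0,0,0.06],[0,0,0,0,0.05],[0,0,0,0,0.042],[0,0,0,0,0.03],[0,0,0,0,0.03],[0,0,0,0,0.03]]]' 30;  python3 - <<'E'
from h import *
import cv2
from scipy.spatial.transform import Rotation as R
s=manip.read_state();print(s["ee_pos"],R.from_quat(s["ee_rot"]).as_matrix(),s["force"],s["grip_width"])
for c in("side",): b=manip.read_camera(c)[:,:,::-1]
cv2.imwrite("pics/o.png",cv2.resize(b[190:310,320:400],None,fx=5,fy=5,interpolation=cv2.INTER_CUBIC))
E
```

```text
t: 14.3
ee_pos: [0.435, -0.0582, 0.0423]
ee_rot: [0.712, -0.702, 0.01, -0.005]
force: [-0.0, -0.8, -0.8]
grip_width: 0.0379
[ 0.43500949 -0.0581769   0.04226907] [[ 0.01497204 -0.99966936  0.02090475]
 [-0.9998672  -0.01510302 -0.00612149]
 [ 0.00643519 -0.02081033 -0.99976273]] [-0.03342434 -0.76223444 -0.76347187] 0.037911930770764775
```

View pics/o.png

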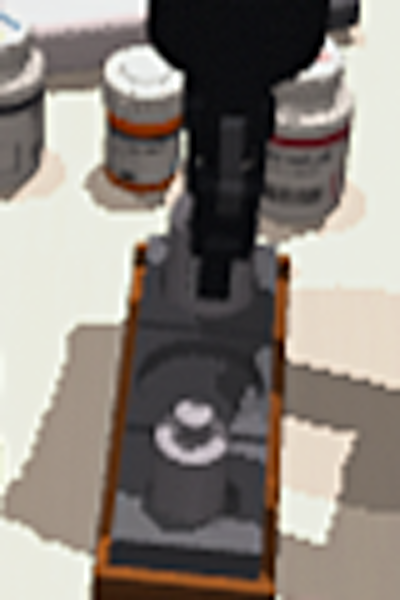

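```bash
python3 -m creep '[[[0,0,0,0,0.025],[0,0,0,0,0.025],[0,0,-0.005,0,0.025],[0,0,-0.01,0,0.025],[0,0,-0.025,0,0.025],[0,0,-0.035,0,0.025],[0,0,-0.035,0,0.025],[0,0,0,0,0.025]]]' 70;  python3 - <<'E'
from h import *
import cv2
from scipy.spatial.transform import Rotation as R
s=manip.read_state();print(s["ee_pos"],R.from_quat(s["ee_rot"]).as_matrix(),s["force"],s["grip_width"])
for c in("side",): b=manip.read_camera(c)[:,:,::-1]
cv2.imwrite("pics/p.png",cv2.resize(b[140:310,300:420],None,fx=3.5,fy=3.5,interpolation=cv2.INTER_CUBIC))
E
```

```text
t: 15.15
ee_pos: [0.429, -0.0558, 0.1529]
ee_rot: [0.713, -0.702, 0.004, -0.003]
force: [0.3, 0.8, -6.3]
grip_width: 0.037
[ 0.42899084 -0.05582296  0.15291668] [[ 0.01571436 -0.99983462  0.00915383]
 [-0.9998747  -0.01573114 -0.00176333]
 [ 0.00190704 -0.00912497 -0.99995655]] [ 0.32172673  0.75776108 -6.34558416] 0.036994748610020584
```

View pics/p.png

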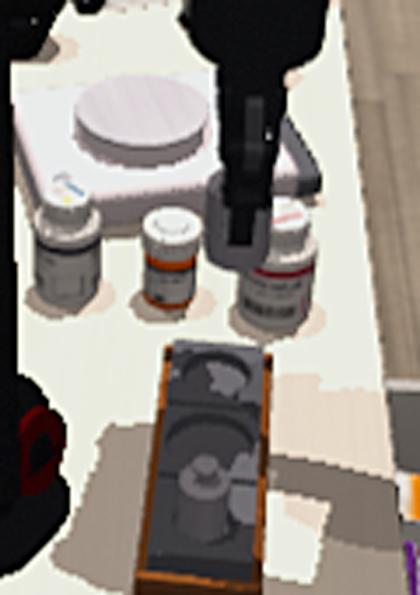

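```bash
python3 -m creep '[[[0.01,-0.003,-0.02,0,0.025],[0.04,-0.01,-0.005,0,0.025],[0.045,-0.01,0,0,0.025],[0.045,-0.01,0,0,0.025],[0.045,-0.01,0,0,0.025],[0.045,-0.01,0,0,0.025],[0.025,-0.006,0,0,0.025],[0,0,0,0,0.025]]]';  cat > q.py <<'E'
from h import *
import cv2,sys
from scipy.spatial.transform import Rotation as R
s=manip.read_state();M=R.from_quat(s["ee_rot"]).as_matrix();t=np.array(s["ee_pos"]);b=t+.0203*M[:,2]
print(t,"base",b,M,s["force"],s["grip_width"])
x0,y0,w,h,f=290,120,110,100,7
im=manip.read_camera("side")[:,:,::-1]
c=cv2.resize(im[y0:y0+h,x0:x0+w],None,fx=f,fy=f,interpolation=cv2.INTER_CUBIC); 
for pts,col in[(circ(*b,.02),(0,0,255)),(circ(.4955,-.3275,.06,.052),(0,200,0))]:
    p=np.array([(proj("side",q)-[x0,y0]+.5)*f for q in pts]); cv2.polylines(c,[p.astype(np.int32).reshape(-1,1,2)],True,col,1)
cv2.imwrite(sys.argv[1],c[:600])
E
python3 q.py pics/q1.png
```

```text
t: 16.0
ee_pos: [0.486, -0.3144, 0.152]
ee_rot: [0.714, -0.7, -0.013, 0.002]
force: [-0.9, -0.3, -6.5]
grip_width: 0.0375
[ 0.48603152 -0.31435692  0.15201549] base [ 0.4855984  -0.31403844  0.13172261] [[ 0.02021864 -0.9995679  -0.02133598]
 [-0.99966562 -0.02055549  0.01568836]
 [-0.01612015  0.02101165 -0.99964926]] [-0.92976916 -0.30926194 -6.54118247] 0.037532950606263236
```

View pics/q1.png

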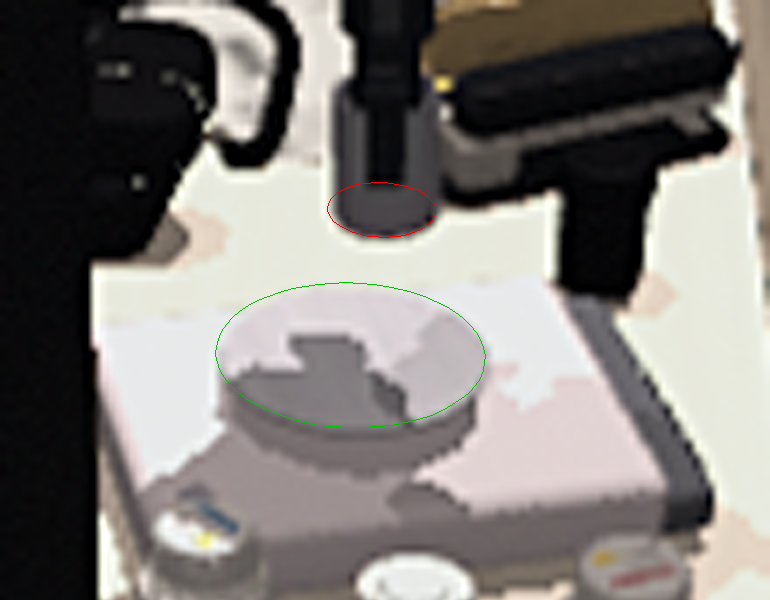

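```bash
python3 -m creep '[[[0.007,-0.005,0,0,0.025],[0.006,-0.005,0.01,0,0.025],[0,0,0.015,0,0.025],[0,0,0.01,0,0.025],[0,0,0.005,0,0.025],[0,0,0,0,0.025]]]';python3 q.py pics/q2.png
```

```text
t: 16.65
ee_pos: [0.4942, -0.3208, 0.1018]
ee_rot: [0.716, -0.698, -0.019, 0.002]
force: [-0.1, 0.9, -5.1]
grip_width: 0.0371
[ 0.49415993 -0.32081956  0.10176308] base [ 0.4935527  -0.32033992  0.08147784] [[ 0.02473499 -0.99924641 -0.02991321]
 [-0.99939694 -0.02544603  0.02362756]
 [-0.02437092  0.02931074 -0.99927321]] [-0.05674033  0.93073758 -5.0585454 ] 0.03706955630044777
```

View pics/q2.png

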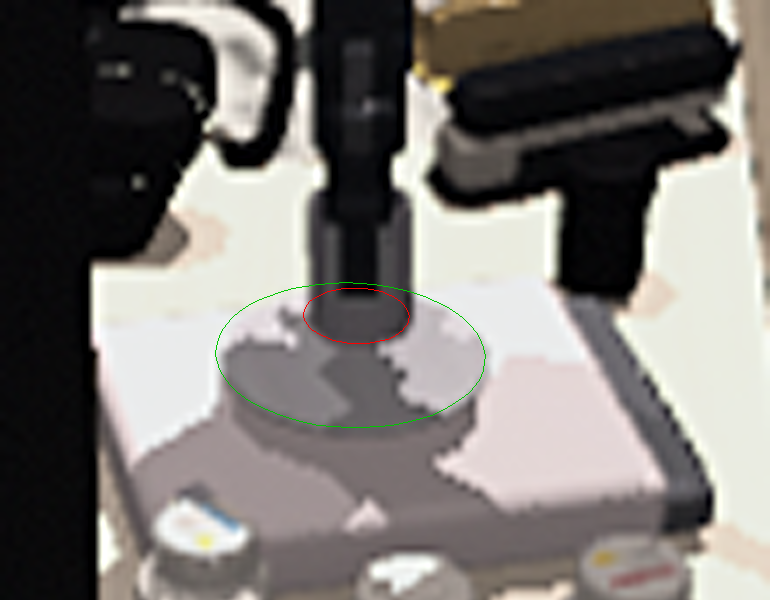

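```bash
python3 -m creep '[[[0.004,-0.002,0,0,0.025],[0.003,-0.002,0.003,0,0.025],[0,0,0.003,0,0.025],[0,0,0,0,0.025],[0,0,0,0,0.025]]]';python3 q.py pics/q3.png
```

```text
t: 17.2
ee_pos: [0.4996, -0.329, 0.098]
ee_rot: [0.716, -0.698, -0.016, 0.002]
force: [0.3, 0.8, -5.8]
grip_width: 0.0373
[ 0.49964584 -0.32903297  0.09795305] base [ 0.49912188 -0.32861553  0.07766411] [[ 0.02477812 -0.99935971 -0.02581111]
 [-0.99946808 -0.02531192  0.02056358]
 [-0.02120375  0.02528785 -0.99945531]] [ 0.28257595  0.84941571 -5.7712122 ] 0.03728556801426008
```

View pics/q3.png

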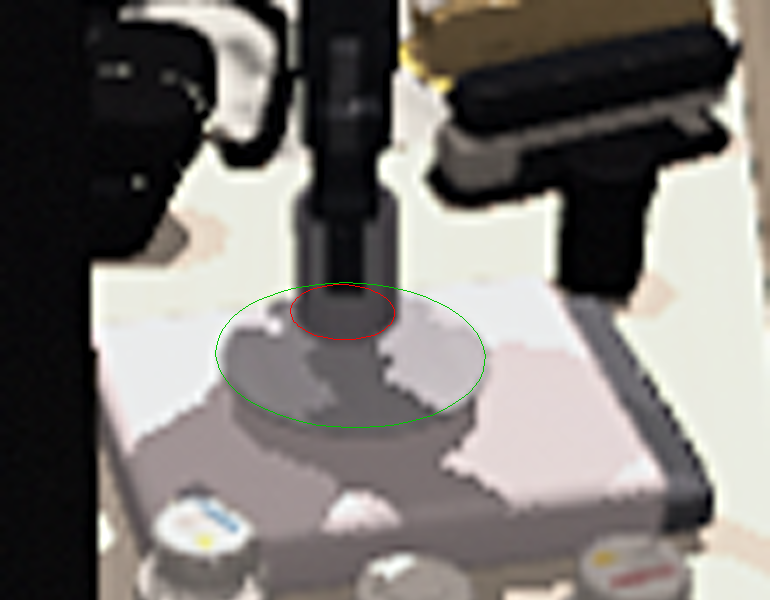

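```bash
python3 -m creep '[[[-0.001,0.0015,0.004,0,0.025],[0,0,0.002,0,0.025],[0,0,0,0,0.025],[0,0,0,0,0.025],[0,0,0,0,0.025]]]';python3 q.py pics/q4.png
python3 - <<'E'
from h import *
import cv2
im=manip.read_camera("top")[:,:,::-1]; cv2.imwrite("pics/r.png",cv2.resize(im[150:290,190:480],None,fx=2.7,fy=2.7,interpolation=cv2.INTER_CUBIC))
im=manip.read_camera("side")[:,:,::-1];cv2.imwrite("pics/r2.png",cv2.resize(im[140:310,280:420],None,fx=3.5,fy=3.5,interpolation=cv2.INTER_CUBIC))
for c in("top","side"):
  K,V=P(c)
  for n in("weight_medium","well_medium_hole0","bottle_front","vial","bottle_back"):
    for d in manip.pinpoint(c,n)[:2]: print(c,n,round(d["p"],2),np.round((np.linalg.inv(V)@np.append(d["xyz"],1))[:3],4))
s=manip.read_state();print(s["t"],s["ee_pos"],s["qvel"])
E
```

```text
t: 17.75
ee_pos: [0.4977, -0.3276, 0.0915]
ee_rot: [0.716, -0.698, -0.017, 0.002]
force: [-0.1, -0.6, -5.6]
grip_width: 0.0372
[ 0.49767352 -0.32760411  0.09150458] base [ 0.49714602 -0.32718353  0.07121579] [[ 0.02494006 -0.99935118 -0.02598495]
 [-0.99946058 -0.02548151  0.02071831]
 [-0.021367    0.02545421 -0.99944761]] [-0.11228923 -0.55963381 -5.55147683] 0.037159151437559025
top weight_medium 0.68 [0.4399 0.0703 0.0218]
top well_medium_hole0 0.86 [0.443  0.0677 0.0361]
top well_medium_hole0 0.57 [ 0.465  -0.1729  0.0025]
top bottle_front 0.73 [ 0.3905 -0.1677  0.0008]
top bottle_front 0.16 [0.4398 0.0084 0.0317]
top vial 0.73 [ 0.3923 -0.4946 -0.0024]
top vial 0.69 [ 0.463  -0.1749 -0.0008]
top bottle_back 0.73 [ 0.43   -0.0609  0.0338]
top bottle_back 0.64 [ 0.541  -0.1749  0.0012]
side weight_medium 0.84 [0.4438 0.0698 0.0186]
side well_medium_hole0 0.64 [0.4445 0.0677 0.0293]
side well_medium_hole0 0.54 [ 0.4935 -0.3294  0.0539]
side bottle_front 0.78 [ 0.385  -0.1638 -0.0028]
side bottle_front 0.17 [ 0.4729 -0.336  -0.0059]
side vial 0.87 [ 0.3953  0.1703 -0.0013]
side vial 0.85 [ 0.392  -0.495  -0.0028]
side bottle_back 0.88 [ 0.5412 -0.1757  0.0008]
side bottle_back 0.16 [ 0.4393  0.0039 -0.0045]
18.4 [ 0.49766661 -0.32763359  0.09149799] [-0.00035681  0.00020565  0.00159545  0.00126941 -0.00149392  0.00112667]
```

View pics/q4.png

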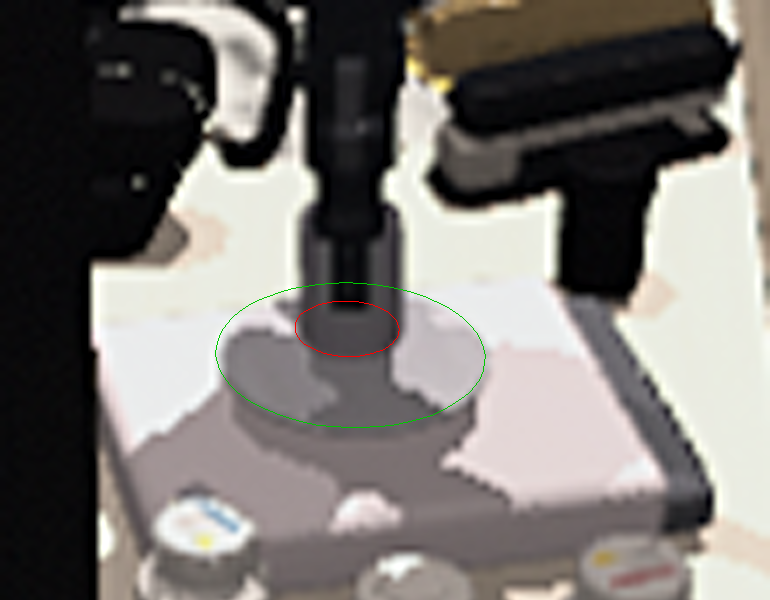

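View pics/r.png

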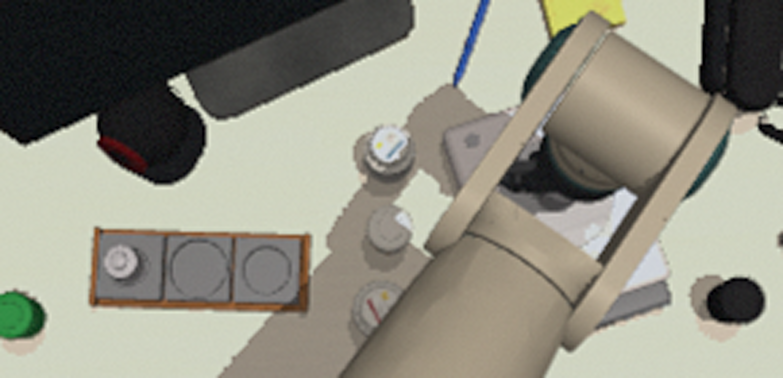

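View pics/r2.png

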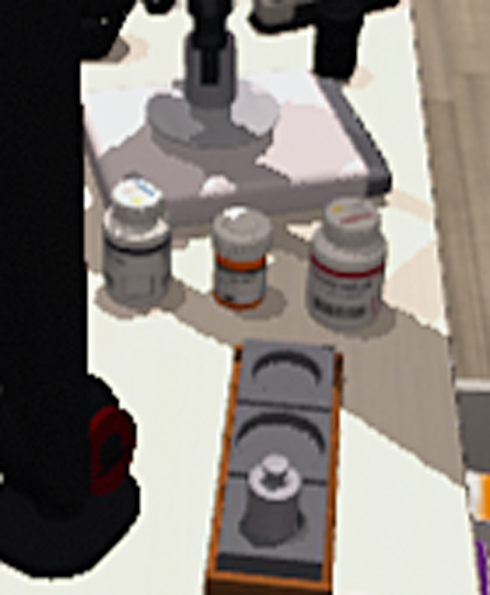

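The final pictures show everything in place:
- Medium weight: upright in the left well, top crop ~(120,262).
- Bottles and vial: standing where they were.
- Large weight: held over the pan middle with a gap of about 11 mm, side crop (348,330) against pan centre ~(350,355).
- Arm: still.

Handing in.

```bash
python3 -c "
from station import manip
print(manip.finish_job())"
```

```text
the job is handed in; nothing more can be done
None
```

The medium weight is back in its own well and let go. The large weight is held still over the middle of the pan, and I handed the job in at about 18.4 s of the 67 s. No verdict came back.

**Medium weight:** I centred it by squeezing it along x and then y, set it down in the left-end well with its base at 0.022 m (the well floor), and released it. The last pictures show it upright there.

**Large weight:** I lifted it to about 0.13 m, over the bottles and the vial, and lowered it over the pan.
- **Gap:** its base is at z ≈ 0.071 m, about 11 mm above the pan.
- **Centring:** it is within about 2 mm of my estimate of the pan centre.
- **Force:** the wrist reads about −5.5 N in z, roughly the weight alone, and there is no sign of it touching the balance.

**Bottles and vial:** they look upright. The networks put both bottles and the vial (vial in the top camera only) within about 4 mm of their starting positions, which is about the networks' own accuracy.

**What disagreed:**
- **Camera mismatch:** the top and side cameras differed by about 5 mm in y. I trusted the side camera because it matched the arm's own position readings. If the top camera is right, the large weight is about 5 mm off centre, still inside the 10 mm allowed.
- **Tilt:** the tool tilted slightly while moving, so the large weight leans by an estimated 0.05–0.06 rad. The limit is 0.12 rad.
- **Missed detection:** in the last side picture the network reported only the two look-alike vials. I confirmed the real one by eye.

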